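# Bring the hanging heat lamp over the gratin

## Robot

A 6-joint arm with a two-finger parallel gripper is mounted at the origin on the work surface. World frame = base frame: x ahead of the robot, y to its left, z up, the work surface at z = 0. Lengths are in m, angles in rad, forces in N, time in s.
With the tool pointing down it reaches from about 0.35 to 0.925 m from the base axis. Payload 6.4 kg.
Tool frame: the origin (TCP) lies on the centre line of the jaws, within the pads' length; the fingertips stand manip.tip_extent ahead of it and the grasp point (between the pads) lies 3 mm ahead of it (manip.tip_extent is the distance from the TCP to the fingertips, in m); z points along the fingers, y is the line along which they close (so a half turn about z gives the same grasp; the last joint's range is limited). The gripper opens to 94 mm and grips with 3 to 60 N. Pads are 16 mm wide; open, the fingers measure 119 mm over their backs; the gripper's body (75 mm by 177 mm) begins 78 mm behind the grasp point.
Start: joints at [1.038, 0.245, 1.558, -0, 1.339, -0.174], TCP at [0.228, 0.609, 0.227] pointing down, gripper open.
Joint ranges: [-3.13, 3.13], [-1.02, 2.26], [0.13, 2.54], [-0.95, 4.09], [0.21, 2.88], [-2.74, 2.74]. Speed limits (rad/s): [2.57, 2.57, 3.14, 3.14, 3.14, 3.14].

## Interface

Orientations are given as a rotation vector (axis times angle).
In Python, from plant import manip, vision gives the robot as it stands. The module is installed in compiled form; this text tells all that it offers.
- The arm moves only by the tool drive_tool, never from a script. Its argument "commands" is one flat list of numbers, 7 for each row, row after row: the shift along the tool's x, y, z in mm, then the turn, a rotation vector about the tool's x, y, z in degrees, then the finger opening in mm, from 0 to 94. In form: [tx, ty, tz, ax, ay, az, jaw, tx, ty, tz, ax, ay, az, jaw, ...]. A call has 1 to 10 rows; each row shifts and turns the commanded pose from where the row before left it, along the tool's axes as they then stand; what a row does not reach is not made up. A row lasts 1/12 s, in which the tool goes at most 41.7 mm and 7.16 degrees, less where a joint would pass 70% of its speed; a pose out of reach is approached as far as the arm can. A call with a gripper value outside its range is refused whole. The fingers move at their own pace and stop on an object; "newtons" is the grip in N (left out, the last holds). Time passes only in rows, so rows that do not move let the fingers close. It gives the time, the measured TCP pose, the force, the opening and the grip force at its end, in the units of the state.
- manip.read_state(): the state, without advancing time (a new reading comes with each control period).
- vision.read_camera(name): name is "scene" or "top" or "wrist"; returns a dict with "image" (480x640x3 uint8, red, green, blue), "fx", "fy", "cx", "cy" (pixels), "cam_to_world" (4x4, takes a point from camera to world coordinates); the wrist camera has in their place "hand_eye" (4x4, takes a point from camera to tool coordinates, whose origin is the TCP and whose axes are the flange's). Camera axes: x right, y up, looking along -z (the intrinsics and any distortion apply to the point x, -y, -z); pixel columns grow to the right and rows downward; lengths in m; the calibration is good to about 2 mm. A picture is of the moment at which its call begins: read the wrist's pose just before it. There is no depth.
- manip.finish_job(): hands the job in; it is judged then, once.
The state is a dict: "time_s": time; "joint_pos": joint angles; "qvel": joint speeds; "joint_efforts": joint torques, N m; "tool_pos": TCP position; "eef_rot": TCP orientation; "contact_force": force on the tool from outside, world axes, zero at the start; "wrist_torque": the same for the moment, N m; "gripper_width": opening from 0.0 (shut) to 1.0 (fully open); "finger_force": force on a finger pad.
Only numpy, scipy, OpenCV 4.12 (cv2) and the standard library are available. Lean on these libraries where they do the work, as an engineer would, in place of code of your own. Each camera call takes 0.05 s, during which the arm holds its last target. There are 200 camera calls.

## Task

Take the wooden knob of the rail trolley, draw the hanging heat lamp out of its parking dock and along the rail, stop it centred over the gratin (the dish of golden pasta, not the salad bowl) and steady its swing there until it hangs still for several seconds, then let go of the knob. The lamp is hot: move it only by the knob, never touch the shade, stem or counterweight, do not let it swing wildly, and once it is out do not let it bump back against the dock. Leave the dishes, the glass, the mill and the dock where they stand.

Things in the scene. Friction and masses are not known exactly. Their poses are not given: they have to be found in the camera images.
- frame: Fixed rail stand: two dark wooden posts 380 mm high, 820 mm apart, brass rail 20 mm thick at height 335 mm. Origin on the table midway between the posts, in the vertical plane in which the lamp swings; the rail lies 60 mm beyond it. y axis along the rail (robot's left, within 0.12 rad of world y), x axis away from the robot.
- trolley (a joint): Trolley's slide along the rail in the frame's +y, m: 0 when parked (y = -0.220 in the frame, start within 0.010), stop at 0.51. Friction 2 N plus 4 N per m/s: it stays where left. 0.6 kg. A brass axle 14 mm thick runs from it towards the robot at height 335 mm; on it the lamp pivots, 140 mm short of the knob at its end.
- knob (a point): Grip point on the wooden knob: an upright square post 28 x 28 mm, 65 mm tall (heights 285 to 350 mm), on the near end of the axle, 140 mm nearer the robot than the swinging plane and level with the pivot along the rail. Its faces are square to the frame. The point is on the post's axis at height 323 mm. Grip its two sides that face along the rail, from above.
- swing (a joint): Lamp's angle about the axle, rad: 0 plumb, + when the shade is towards the frame's +y. Swing decays to a third in about 30 s. Shade 0.5 kg (hidden, +-15 %), mass centre 202 mm below the axle; stem and brass counterweight disc (80 mm wide, 95 mm above the axle) 0.65 kg. Period about 1.6 s (1.4 to 1.95): angle'' = -w^2*(angle + a/9.81), w 3.9 rad/s, a = trolley acceleration.
- shade: Copper heat-lamp shade, a cone 100 mm across below, 83 mm tall, on the stem. Origin at its lowest point: the end of a steel finial 16 mm thick, 35 mm below the shade, on the lamp's axis, 265 mm below the axle (70 mm above the table when plumb). Hot: never touch.
- dock: Heavy dark parking saddle, 3 kg, base 160 x 120 mm, origin under its centre, axes as the frame. Two black lips, 12 mm thick, 88 mm high, stand at y = +-36 mm; the finial hangs between them, 18 mm below their tops. As the trolley is drawn away the finial catches on the +y lip until the lamp leans about 0.4 rad, then slips over and swings free.
- gratin: White rectangular oven dish with a blue rim, filled with golden pasta, 200 mm along x, 130 mm along y, 45 mm high; origin under its centre. Stands under the rail at one of two places. The target.
- salad: Blue round bowl of green salad, 120 mm across, 48 mm high; origin under its centre. Stands under the rail at the other place. Leave alone.
- tumbler: Clear drinking glass 72 mm across, 100 mm high, on the robot's side of the rail; origin under its centre. Leave alone.
- mill: Dark wooden pepper mill 56 mm across, 175 mm high, on the robot's side of the rail; origin under its centre. Leave alone.
Mind the look-alikes: they are no part of the job. Of the things like the gratin, leave any that is grey or purple; of the rest the larger one is meant.

How it is judged:
On the way, in this order (a step that is already met when the one before it is completed fails the run):
1. the lamp is drawn out of the dock (y of shade in the frame of dock above 0.075 m), for 0.1 s.
2. the lamp hangs still over the centre of the gratin for 4 s (horizontal distance between shade and gratin below 0.025 m and angle between shade's own z axis and vertical below 0.1 rad), for 4 s.
At the end, for the whole second after the job is handed in: The lamp's finial has stayed within 25 mm (horizontally) of the gratin's centre with the lamp within 0.1 rad of plumb for 4 s, and still does so after the knob has been let go (all of step 2 and contact force between the fingers and trolley below 0.1 N); the robot touches nothing.
It fails at once if the robot touches the hot lamp (contact force between any of the arm, the fingers and swing above 0.5 N).
It fails at once if the lamp swings wildly (over 0.7 rad) (angle between shade's own z axis and vertical above 0.7 rad).
It fails at once if the lamp, once out, bumps back against the dock (y of shade in the frame of dock above 0.046 m and contact force between swing and dock above 0.3 N).
It fails at once if the dock or a dish is shifted (distance of any of dock, gratin, salad from where it was at the start of the episode above 0.02 m).
It fails at once if the glass or the mill is shifted (distance of any of tumbler, mill from where it was at the start of the episode above 0.02 m).
It also fails if it takes over 53 s, if anything falls off the work surface, if the arm or the gripper's body presses on something with over 40 N, if the wrist force passes 120 N, or if a joint passes its speed limit or range.

## Working session

There is one attempt and no reset: what is moved stays moved. The work goes in short steps, Python scripts to look and compute and a tool call to move; the robot and the scene stay as the last step left them, time stands still between calls to the robot, and variables do not carry over. Pictures are saved under pics/ and viewed, at most 10 in all, crops included, and the job is handed in when it is done.

Besides the shell and the picture viewer there is one more tool, called after "Request:" in YAML: its name, and indented under it one key for each argument. drive_tool: Moves the arm, as the interface text tells. Its arguments: {"type":"object","properties":{"commands":{"type":"array"},"newtons":{"type":"number"}},"required":["commands"]}

```bash
mkdir -p pics; python3 - <<'E'
from plant import manip, vision
import cv2,json,numpy as np
s=manip.read_state();print({k:np.round(v,4).tolist() for k,v in s.items()},manip.tip_extent)
for n in("scene","top"):
    c=vision.read_camera(n);cv2.imwrite(f"pics/{n}.png",c["image"][...,::-1])
    print({k:(np.round(v,4).tolist() if k!="image" else 0) for k,v in c.items()})
E
```

```text
{'time_s': 0.0, 'joint_pos': [1.0379, 0.2458, 1.559, -0.0, 1.3387, -0.1741], 'qvel': [0.002, -0.0017, 0.0017, 0.0021, 0.0008, 0.0007], 'joint_efforts': [-0.0011, -41.5839, -31.4595, 0.0685, 0.0333, -0.0001], 'tool_pos': [0.228, 0.6081, 0.2264], 'eef_rot': [-0.5605, -3.0905, 0.0029], 'contact_force': [0.5259, 0.0881, -0.3296], 'wrist_torque': [0.0161, 0.0323, -0.0096], 'finger_force': 0.0, 'gripper_width': 0.9989} 0.022
{'image': 0, 'fx': 556.5926, 'fy': 556.5926, 'cx': 320.2113, 'cy': 238.394, 'cam_to_world': [[-0.271, -0.8029, 0.531, 1.2553], [0.9625, -0.2192, 0.1599, 0.2682], [-0.012, 0.5544, 0.8322, 1.2186], [0.0, 0.0, 0.0, 1.0]]}
{'image': 0, 'fx': 577.0149, 'fy': 577.0149, 'cx': 313.2546, 'cy': 245.7837, 'cam_to_world': [[0.0296, 0.995, -0.0949, 0.4859], [-0.9994, 0.028, -0.0179, 0.0507], [-0.0151, 0.0954, 0.9953, 1.3476], [0.0, 0.0, 0.0, 1.0]]}
```

View pics/scene.png

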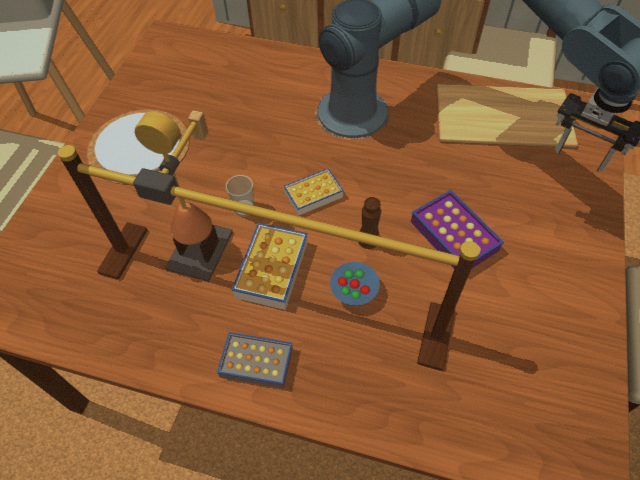

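View pics/top.png

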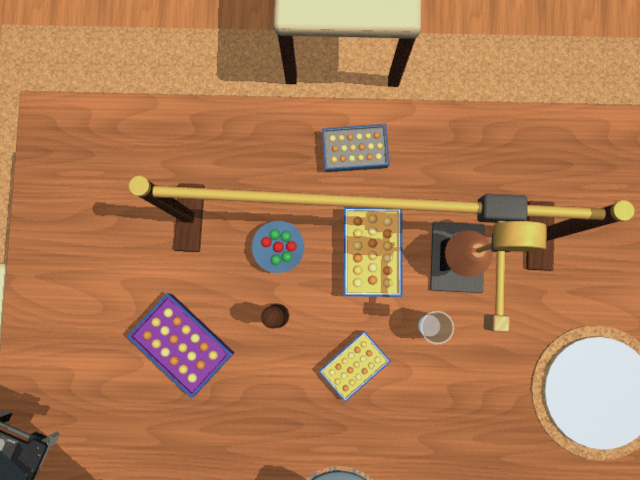

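The top view shows the gratin around (373,252), right beside the dock (458,257). The salad is at (277,247), the knob at (501,323) and the post tops at (140,186) and (623,211). I'll enlarge both views.

```bash
python3 - <<'E'
import cv2
a=cv2.imread("pics/top.png")[190:345,335:550]
cv2.imwrite("pics/tc.png",cv2.resize(a,None,fx=3.7,fy=3.7,interpolation=cv2.INTER_CUBIC))
a=cv2.imread("pics/scene.png")[100:310,120:390]
b=cv2.resize(a,None,fx=2.8,fy=2.8,interpolation=cv2.INTER_CUBIC);cv2.imwrite("pics/sc.png",b)
E
```

```text
(no output)
```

View pics/tc.png

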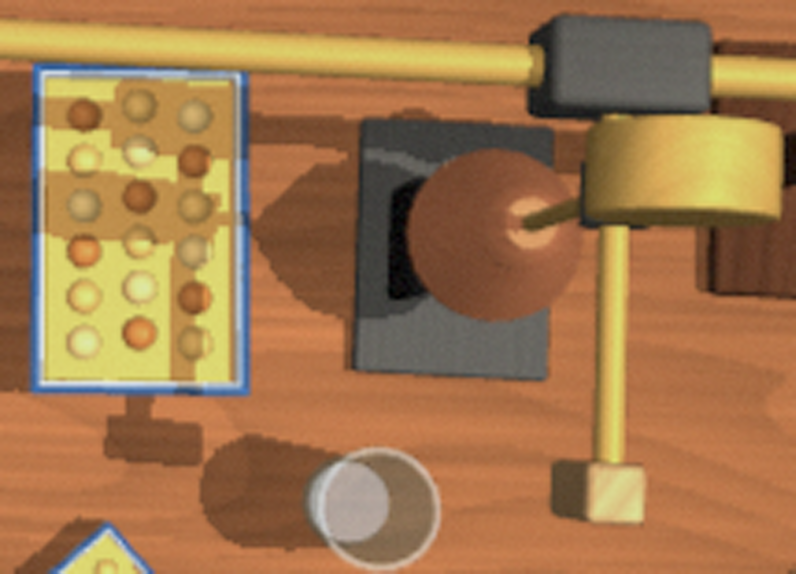

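View pics/sc.png

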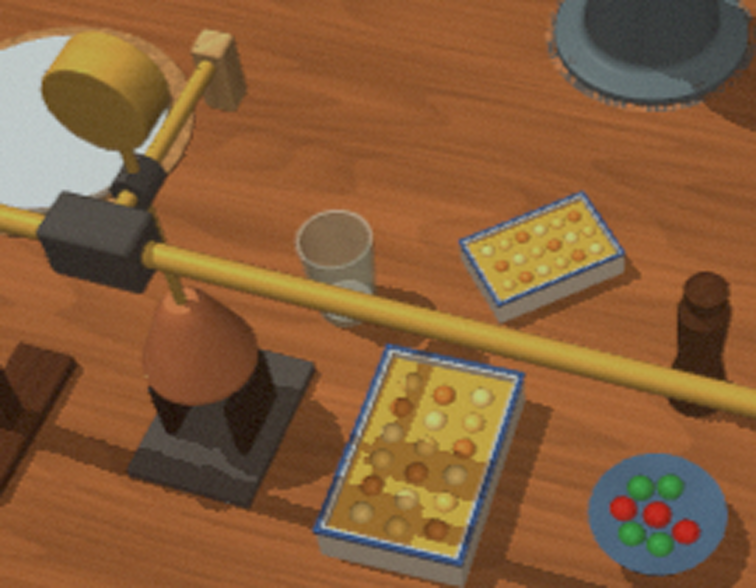

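```bash
cat >h.py <<'E'
import numpy as np
K={"scene":(556.5926,320.2113,238.394,[[-0.271,-0.8029,0.531,1.2553],[0.9625,-0.2192,0.1599,0.2682],[-0.012,0.5544,0.8322,1.2186]]),
"top":(577.0149,313.2546,245.7837,[[0.0296,0.995,-0.0949,0.4859],[-0.9994,0.028,-0.0179,0.0507],[-0.0151,0.0954,0.9953,1.3476]])}
def at(cam,u,v,z):
    f,cx,cy,T=K[cam];T=np.array(T);d=T[:,:3]@[(u-cx)/f,-(v-cy)/f,-1];o=T[:,3]
    return o+d*(z-o[2])/d[2]
tc=lambda u,v,z:at("top",335+(u+.5)/3.7-.5,190+(v+.5)/3.7-.5,z)
sc=lambda u,v,z:at("scene",120+(u+.5)/2.8-.5,100+(v+.5)/2.8-.5,z)
E
python3 - <<'E'
from h import *
np.set_printoptions(precision=4,suppress=True)
g=np.array([tc(*p,.045) for p in[(33,65),(248,65),(250,395),(32,392)]]);print("gr",g[:,:2],g.mean(0))
e=g[0]-g[3]+g[1]-g[2];print("gyaw",np.arctan2(-e[1],e[0]))
g=np.array([sc(*p,.045) for p in[(390,346),(524,374),(463,565-7),(318,528)]]);print("gr scene",g.mean(0))
k=np.array([tc(*p,.35) for p in[(588,462),(645,463),(642,522),(588,520)]]);print("knob",k,k.mean(0))
print("knob sc",sc(214,44,.35))
a,b=at("top",160,193,.335),at("top",600,214,.335);print("rail",a,b,"yaw",np.arctan2(-(a-b)[0],(a-b)[1]))
a,b=at("top",140,186,.38),at("top",623,211,.38);print("posts",a,b,np.linalg.norm(a-b),"yaw",np.arctan2(-(a-b)[0],(a-b)[1]),(a+b)/2)
d=np.array([tc(*p,.015) for p in[(362,120),(553,128),(547,380),(354,370)]]);print("dock",d.mean(0))
print("tumb",tc(374,508,.1),"mill",at("top",275,315,.175), "disc", tc(685,115,.43),"axle",tc(614,225,.335),tc(609,460,.335))
E
```

```text
gr [[ 0.7004  0.0077]
 [ 0.704  -0.1245]
 [ 0.5017 -0.1288]
 [ 0.4996  0.0033]] [ 0.6014 -0.0606  0.045 ]
gyaw -0.021267476144010766
gr scene [ 0.5992 -0.0569  0.045 ]
knob [[ 0.4718 -0.243   0.35  ]
 [ 0.4721 -0.2692  0.35  ]
 [ 0.445  -0.2677  0.35  ]
 [ 0.4452 -0.243   0.35  ]] [ 0.4585 -0.2557  0.35  ]
knob sc [ 0.4592 -0.2514  0.35  ]
rail [0.6694 0.3453 0.335 ] [ 0.6528 -0.4337  0.335 ] yaw -0.02130935016484878
posts [0.6724 0.3672 0.38  ] [ 0.6515 -0.4506  0.38  ] 0.8181283734546215 yaw -0.025569173169715114 [ 0.662  -0.0417  0.38  ]
dock [ 0.5966 -0.2584  0.015 ]
tumb [ 0.4381 -0.1936  0.1   ] mill [0.4551 0.1449 0.175 ] disc [ 0.6228 -0.261   0.43  ] axle [ 0.5835 -0.2596  0.335 ] [ 0.4728 -0.2572  0.335 ]
```

Everything agrees: frame yaw is about -0.0235, and the knob at (0.4585, -0.2545) matches the frame model to about 2 mm. The gratin centre is about 0.199 m along the rail from the knob. Next I approach above the knob.

Request:
drive_tool:
  commands: [0,0,-37,0,0,-6.4,94,0,0,-37,0,0,-6.4,94,0,0,-37,0,0,-6.4,94,-20,-20,-30,0,0,0,94,-20,-20,-30,0,0,0,94,-20,-20,-30,0,0,0,94,-20,-30,-20,0,0,0,94,-20,-35,0,0,0,0,94,-20,-35,0,0,0,0,94,-20,-35,0,0,0,0,94]
  newtons: 40

```text
time_s: 0.93
tool_pos: [0.3641, 0.4087, 0.4485]
eef_rot: [0.036, 3.141, 0.0]
contact_force: [0.3, 0.6, -0.1]
gripper_width: 1.001
finger_force: 0.0
```

Request:
drive_tool:
  commands: [-20,-35,0,0,0,0,94,-20,-35,0,0,0,0,94,-20,-35,0,0,0,0,94,-20,-35,0,0,0,0,94,-20,-35,0,0,0,0,94,-10,-38,0,0,0,0,94,0,-38,0,0,0,0,94,0,-38,0,0,0,0,94,0,-38,0,0,0,0,94,0,-38,0,0,0,0,94]

```text
time_s: 1.77
tool_pos: [0.4644, 0.0412, 0.4481]
eef_rot: [-0.037, -3.141, -0.0]
contact_force: [0.7, -0.8, -0.2]
gripper_width: 1.0
finger_force: 0.0
```

Request:
drive_tool:
  commands: [0,-38,0,0,0,0,94,0,-38,0,0,0,0,94,0,-38,0,0,0,0,94,0,-38,0,0,0,0,94,0,-38,0,0,0,0,94,0,-38,0,0,0,0,94,0,-38,0,0,0,0,94,0,0,0,0,0,0,94]

```text
time_s: 2.43
tool_pos: [0.4576, -0.2281, 0.4466]
eef_rot: [-0.047, -3.138, -0.0]
contact_force: [0.8, 0.3, 0.7]
gripper_width: 0.998
finger_force: 0.0
```

Request:
drive_tool:
  commands: [-1,-26,0,0,0,0,94,0,0,30,0,0,0,94,0,0,30,0,0,0,94,0,0,30,0,0,0,94,0,0,20,0,0,0,94,0,0,10,0,0,0,94,0,0,0,0,0,0,94]

```text
time_s: 3.02
tool_pos: [0.4581, -0.248, 0.3256]
eef_rot: [-0.037, -3.137, -0.005]
contact_force: [0.8, -0.1, 0.3]
gripper_width: 0.999
finger_force: 0.0
```

```bash
python3 - <<'E'
from plant import vision,manip
import cv2
print(manip.read_state()["tool_pos"])
a=vision.read_camera("top")["image"][...,::-1];b=vision.read_camera("scene")["image"][...,::-1]
f=lambda i:cv2.resize(i,None,fx=2.2,fy=2.2,interpolation=cv2.INTER_CUBIC)
cv2.imwrite("pics/g1.png",cv2.hconcat([f(a[190:400,400:580]),f(b[60:270,120:300])]))
E
```

```text
[ 0.45811978 -0.24796606  0.32559059]
```

View pics/g1.png

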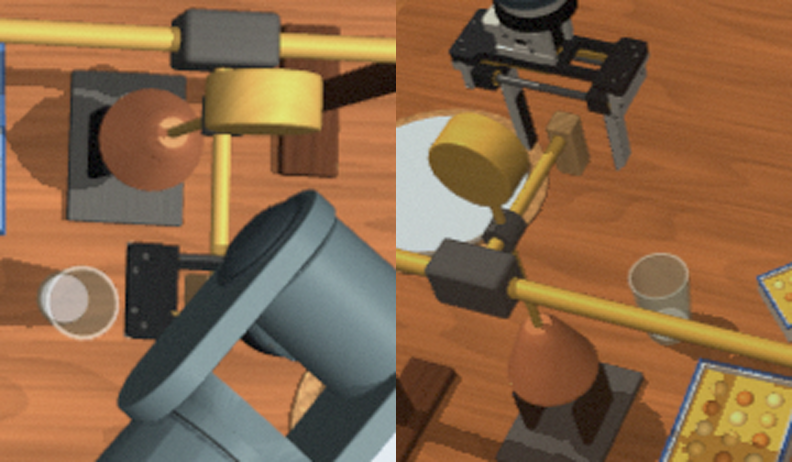

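The fingers straddle the knob and stay clear of the disc. I shift 6 mm further and close.

Request:
drive_tool:
  commands: [0,-6,0,0,0,0,94,0,0,0,0,0,0,30,0,0,0,0,0,0,20,0,0,0,0,0,0,20,0,0,0,0,0,0,20,0,0,0,0,0,0,20,0,0,0,0,0,0,20]
  newtons: 40

```text
time_s: 3.7
tool_pos: [0.4589, -0.2551, 0.3285]
eef_rot: [0.037, 3.141, -0.0]
contact_force: [-0.8, 0.3, 0.1]
gripper_width: 0.613
finger_force: 0.0
```

Request:
drive_tool:
  commands: [0,0,2,0,0,0,20,0,0,0,0,0,0,20,0,0,0,0,0,0,20,0,0,0,0,0,0,20,0,0,0,0,0,0,20,0,0,0,0,0,0,20,0,0,0,0,0,0,20,0,0,0,0,0,0,20]

```text
time_s: 4.37
tool_pos: [0.4588, -0.2552, 0.3264]
eef_rot: [-0.037, -3.141, 0.0]
contact_force: [-0.4, -1.4, -1.3]
gripper_width: 0.296
finger_force: 40.0
```

```bash
python3 - <<'E'
import cv2,numpy as np
for f,pts in(("scene",dict(shade=(190,220),shl=(178,228),shR=(205,225),wood=(160,270),wood2=(230,330),wood3=(330,230),disc=(150,140),discT=(165,122),rail=(250,208),gr=(260,270),grshadow=(262,268),dock=(190,262))),("top",dict(shade=(465,250),shR=(480,262),shL=(450,250),wood=(420,280),wood2=(415,215),disc=(520,240)))):
    i=cv2.imread(f"pics/{f}.png");h=cv2.cvtColor(cv2.GaussianBlur(i,(5,5),0),cv2.COLOR_BGR2HSV)
    print(f,{k:h[v[1],v[0]].tolist() for k,v in pts.items()})
E
```

```text
scene {'shade': [11, 165, 133], 'shl': [11, 166, 146], 'shR': [11, 168, 114], 'wood': [12, 174, 151], 'wood2': [12, 160, 145], 'wood3': [20, 170, 183], 'disc': [19, 170, 105], 'discT': [19, 174, 179], 'rail': [23, 164, 190], 'gr': [20, 177, 164], 'grshadow': [18, 180, 149], 'dock': [15, 49, 84]}
top {'shade': [10, 151, 125], 'shR': [10, 148, 153], 'shL': [10, 152, 119], 'wood': [12, 154, 207], 'wood2': [12, 154, 181], 'disc': [22, 142, 219]}
```

Gripped at 28 mm width with 40 N. I draw out to 100 mm slowly, with the finial still held by the lip, and then measure.

Request:
drive_tool:
  commands: [0,5,0,0,0,0,20,0,10,0,0,0,0,20,0,10,0,0,0,0,20,0,10,0,0,0,0,20,0,10,0,0,0,0,20,0,10,0,0,0,0,20,0,10,0,0,0,0,20,0,10,0,0,0,0,20,0,10,0,0,0,0,20,0,5,0,0,0,0,20]

```text
time_s: 5.2
tool_pos: [0.4611, -0.1637, 0.3264]
eef_rot: [0.036, 3.141, -0.0]
contact_force: [3.4, -3.3, -2.7]
gripper_width: 0.295
finger_force: 40.0
```

```bash
cat >>h.py <<'E'
import cv2
YAW=-0.0235; X=np.array([np.cos(YAW),np.sin(YAW),0]); Y=np.array([-np.sin(YAW),np.cos(YAW),0]); Zv=np.array([0,0,1.])
BG=cv2.GaussianBlur(cv2.imread("pics/scene.png"),(3,3),0).astype(float)
def proj(cam,P):
    f,cx,cy,T=K[cam];T=np.array(T);p=(np.atleast_2d(P)-T[:,3])@T[:,:3]
    return np.c_[cx+f*p[:,0]/-p[:,2],cy+f*p[:,1]/p[:,2]]
def lamp(tool,th):          # shade silhouette hull points (cone) in world
    piv=np.array([tool[0],tool[1],.335])+.14*X
    ax=-Zv*np.cos(th)+Y*np.sin(th); t=Y*np.cos(th)+Zv*np.sin(th)
    a=np.linspace(0,2*np.pi,24)[:,None]
    ring=lambda d,r:piv+d*ax+r*(np.cos(a)*X+np.sin(a)*t)
    return np.r_[ring(.230,.05),ring(.147,.012)]
def mask(tool,th,s=4):
    h=cv2.convexHull((proj("scene",lamp(tool,th))*s).astype(np.int32))
    m=np.zeros((480*s,640*s),np.uint8);cv2.fillConvexPoly(m,h,255)
    return cv2.resize(m,(640,480),interpolation=cv2.INTER_AREA)
def angle(img,tool,lo=-.6,hi=.6):  # img BGR
    d=np.minimum(np.abs(cv2.GaussianBlur(img,(3,3),0).astype(float)-BG).sum(2),60)/60
    g=np.arange(lo,hi,.01);sc_=[]
    for th in g:
        m=mask(tool,th);o=cv2.dilate(m,np.ones((11,11)))
        i=m/255.;r=(o/255.-i)
        sc_.append((d*i).sum()/i.sum()-(d*r).sum()/r.sum())
    k=int(np.argmax(sc_));q=sc_[max(k-1,0):k+2]
    off=0 if len(q)<3 else .5*(q[0]-q[2])/(q[0]-2*q[1]+q[2]+1e-12)
    return g[k]+.01*off,sc_[k]
def shot():
    from plant import manip,vision
    s=manip.read_state();im=vision.read_camera("scene")["image"][...,::-1].copy()
    return s["time_s"],s["tool_pos"],im
E
python3 - <<'E'
from h import *
t,p,im=shot();print(t,p,angle(im,p))
th,_=angle(im,p)
for a,c in((th,(0,255,0)),(-.3,(255,0,0))):
    cv2.polylines(im,[cv2.convexHull(proj("scene",lamp(p,a)).astype(np.int32))],1,c)
p0=[.4588,-.2552,.32]
b=cv2.imread("pics/scene.png");cv2.polylines(b,[cv2.convexHull(proj("scene",lamp(p0,0)).astype(np.int32))],1,(0,255,0))
f=lambda i:cv2.resize(i[90:300,130:310],None,fx=2.2,fy=2.2,interpolation=cv2.INTER_CUBIC)
cv2.imwrite("pics/ov.png",cv2.hconcat([f(im),f(b)]))
E
```

```text
5.2 [ 0.46113399 -0.16368383  0.3263808 ] (np.float64(-0.2379475157091529), np.float64(0.3066661512240343))
```

View pics/ov.png

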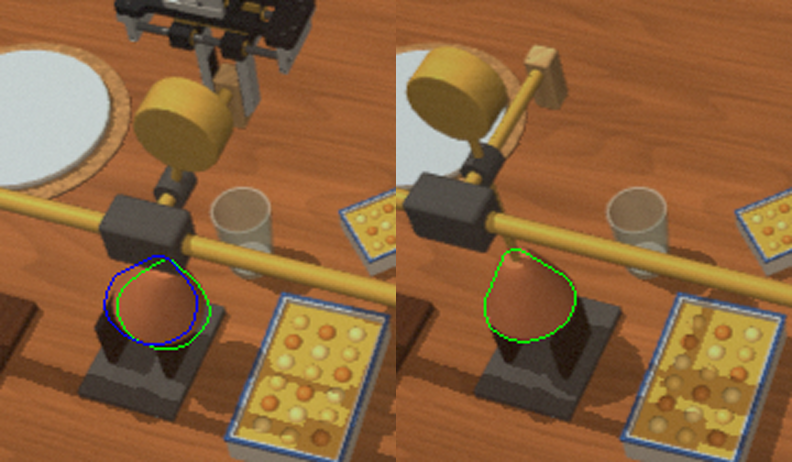

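The overlay fits: the model outline sits on the shade, leaning about -0.25 rad against the lip. Now the slip and run-out, shaped to remove some of the swing.

Request:
drive_tool:
  commands: [0,14,0,0,0,0,20,0,14,0,0,0,0,20,0,14,0,0,0,0,20,0,14,0,0,0,0,20,0,14,0,0,0,0,20,0,14,0,0,0,0,20,0,14,0,0,0,0,20,0,14,0,0,0,0,20,0,20,0,0,0,0,20,0,25,0,0,0,0,20]

```text
time_s: 6.08
tool_pos: [0.4651, -0.0083, 0.3264]
eef_rot: [0.04, 3.14, -0.001]
contact_force: [8.6, -2.1, -4.9]
gripper_width: 0.297
finger_force: 40.0
```

Request:
drive_tool:
  commands: [0,25,0,0,0,0,20,0,25,0,0,0,0,20,0,25,0,0,0,0,20,0,25,0,0,0,0,20,0,25,0,0,0,0,20,0,25,0,0,0,0,20,0,25,0,0,0,0,20,0,15,0,0,0,0,20]

```text
time_s: 6.75
tool_pos: [0.4699, 0.1832, 0.3264]
eef_rot: [0.036, 3.139, -0.001]
contact_force: [7.7, -3.3, -2.5]
gripper_width: 0.297
finger_force: 40.0
```

```bash
python3 - <<'E'
from h import *
r=[]
for i in range(24):
    t,p,im=shot();a,s=angle(im,p);r.append((t,a,s))
    if i in(0,23): cv2.imwrite(f"pics/s{i}.png",im)
print(p);r=np.array(r);print(np.round(r,3).tolist())
from scipy.optimize import curve_fit
f=lambda t,A,B,c,w:A*np.cos(w*(t-r[-1,0]))+B*np.sin(w*(t-r[-1,0]))+c
q,_=curve_fit(f,r[:,0],r[:,1],[.1,.1,0,3.9]);print(q,np.std(f(r[:,0],*q)-r[:,1]))
E
```

```text
[0.46989718 0.18196064 0.32642676]
[[6.75, -0.05, 0.371], [6.8, -0.08, 0.332], [6.85, -0.097, 0.288], [6.9, -0.117, 0.256], [6.95, -0.13, 0.237], [7.0, -0.146, 0.222], [7.05, -0.079, 0.213], [7.1, -0.146, 0.218], [7.15, -0.129, 0.228], [7.2, -0.118, 0.243], [7.25, -0.1, 0.275], [7.3, -0.08, 0.302], [7.35, -0.058, 0.349], [7.4, -0.031, 0.397], [7.45, 0.001, 0.416], [7.5, 0.035, 0.407], [7.55, 0.07, 0.392], [7.6, 0.104, 0.356], [7.65, 0.135, 0.316], [7.7, 0.157, 0.292], [7.75, 0.176, 0.263], [7.8, 0.187, 0.249], [7.85, 0.19, 0.242], [7.9, 0.187, 0.244]]
[0.16803183 0.01109041 0.03000625 3.62775702] 0.013756611922938472
```

Amplitude is already down to about 0.17 rad with w ≈ 3.65. Next I plan the return so it cancels the rest, using linear least squares.

```bash
cat >plan.py <<'E'
from h import *
from scipy.optimize import lsq_linear,least_squares
def fit(r,w0=None):
    f=lambda q:q[0]*np.cos(q[3]*(r[:,0]-r[-1,0]-.05))+q[1]*np.sin(q[3]*(r[:,0]-r[-1,0]-.05))+q[2]-r[:,1]
    s=least_squares(f,[.1,0,.02,3.65],loss="soft_l1",f_scale=.005);return s.x,np.median(abs(f(s.x)))
def plan(A,B,w,D,N,lim,lam=2e-3):   # state at t=0: th=A cos+B sin ; D mm total
    T=1/12;rows=[];rhs=[]
    for ww in(w-.1,w,w+.1):
        tk=np.arange(N+1)*T;k=-ww/9.81/1000/T     # theta impulse amp per mm/row step
        # step at tk adds k*sin(ww(t-tk)) -> sin coef k cos(ww tk), cos coef -k sin
        J=np.zeros((N+1,N))
        for i in range(N):J[i,i]+=1;J[i+1,i]-=1
        rows+=[k*np.cos(ww*tk)@J,-k*np.sin(ww*tk)@J];rhs+=[-B,-A]
    L=np.eye(N)-np.eye(N,k=1)
    M=np.r_[np.array(rows)*1,[np.ones(N)],lam*L];b=np.r_[rhs,D,np.zeros(N)]
    d=np.round(lsq_linear(M,b,(-lim,lim)).x);d[-1]+=0
    x=np.array(rows)@d-rhs
    return d,np.hypot(x[::2],x[1::2]),d.sum()
E
python3 - <<'E'
from plan import *
a=[-0.05,-0.08,-0.097,-0.117,-0.13,-0.146,-0.079,-0.146,-0.129,-0.118,-0.1,-0.08,-0.058,-0.031,0.001,0.035,0.07,0.104,0.135,0.157,0.176,0.187,0.19,0.187]
r=np.c_[6.75+.05*np.arange(24),a]
q,e=fit(r);print(q,e)
for N in(20,25,30):print(N,plan(q[0],q[1],q[3],-237.5,N,25))
E
```

```text
[ 0.16753664 -0.03227556  0.0250425   3.71882376] 0.0035721941229272455
20 (array([  1.,  -1.,  -4.,  -8., -12., -16., -20., -22., -23., -24., -23.,
       -21., -18., -15., -12.,  -9.,  -6.,  -3.,  -2.,  -1.]), array([0.01209949, 0.00184653, 0.01417027]), np.float64(-239.0))
25 (array([  0.,  -1.,  -4.,  -8., -12., -16., -20., -22., -24., -24., -23.,
       -21., -18., -15., -12.,  -9.,  -6.,  -4.,  -2.,  -1.,   0.,   0.,
         1.,   0.,   0.]), array([0.01125722, 0.00278034, 0.01534   ]), np.float64(-241.0))
30 (array([ -0.,  -2.,  -5.,  -9., -13., -17., -20., -23., -24., -24., -23.,
       -21., -18., -15., -12.,  -8.,  -6.,  -3.,  -2.,  -0.,   0.,   1.,
         1.,   1.,   1.,   1.,   1.,   1.,   1.,   1.]), array([0.01243893, 0.002468  , 0.01338721]), np.float64(-236.0))
```

Request:
drive_tool:
  commands: [0,1,0,0,0,0,20,0,-1,0,0,0,0,20,0,-4,0,0,0,0,20,0,-8,0,0,0,0,20,0,-12,0,0,0,0,20,0,-16,0,0,0,0,20,0,-20,0,0,0,0,20,0,-22,0,0,0,0,20,0,-23,0,0,0,0,20,0,-24,0,0,0,0,20]

```text
time_s: 8.78
tool_pos: [0.4666, 0.0524, 0.3264]
eef_rot: [0.036, 3.139, 0.002]
contact_force: [7.6, 2.7, -4.3]
gripper_width: 0.296
finger_force: 40.0
```

Request:
drive_tool:
  commands: [0,-23,0,0,0,0,20,0,-21,0,0,0,0,20,0,-18,0,0,0,0,20,0,-15,0,0,0,0,20,0,-12,0,0,0,0,20,0,-9,0,0,0,0,20,0,-6,0,0,0,0,20,0,-3,0,0,0,0,20,0,-2,0,0,0,0,20,0,0,0,0,0,0,20]

```text
time_s: 9.62
tool_pos: [0.4638, -0.0563, 0.3264]
eef_rot: [0.037, 3.141, -0.0]
contact_force: [4.8, -2.1, -3.7]
gripper_width: 0.299
finger_force: 40.0
```

```bash
python3 - <<'E'
from plan import *
r=[]
for i in range(36):
    t,p,im=shot();a,s=angle(im,p,-.3,.3);r.append((t,a))
r=np.array(r);print(t,p,np.round(r[:,1],3).tolist());q,e=fit(r);print(q,e)
cv2.imwrite("pics/last.png",im)
b=im.copy()
for a,c in((q[2],(0,255,0)),):cv2.polylines(b,[cv2.convexHull(proj("scene",lamp(p,r[-1,1])).astype(np.int32))],1,c)
cv2.imwrite("pics/ov2.png",cv2.resize(b[100:310,170:420],None,fx=2.8,fy=2.8,interpolation=cv2.INTER_CUBIC))
E
```

```text
11.3667 [ 0.46382875 -0.05605398  0.3263899 ] [-0.005, -0.007, -0.009, -0.01, -0.011, -0.012, -0.012, -0.012, -0.013, -0.009, -0.009, -0.006, -0.0, 0.007, 0.014, 0.207, 0.207, 0.204, 0.203, 0.205, 0.204, 0.207, 0.204, 0.206, 0.206, 0.204, 0.203, 0.207, 0.018, 0.011, 0.005, -0.002, -0.007, -0.01, -0.01, -0.012]
[-0.12289444  0.01110477  0.09085307  4.21041973] 0.020869458320459076
```

View pics/ov2.png

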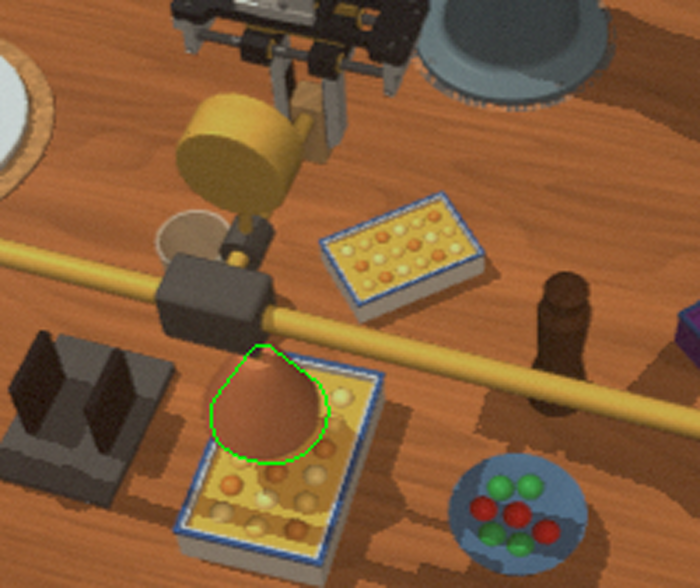

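The lamp hangs over the gratin and the swing is small. Readings of 0.2 are false matches on the dish edge, so I re-measure with a narrower window and a copper-versus-pasta test.

```bash
python3 - <<'E'
from plan import *
r=[];ims=[]
for i in range(18):
    t,p,im=shot();ims.append(im)
    shot() if i<17 else 0
    r.append((t,angle(im,p,-.13,.13)[0]))
r=np.array(r);np.savez("ims.npz",i=ims,t=r[:,0],p=p);print(p,np.round(r[:,1],3).tolist())
# independent: horizontal motion of shade's lower edge by phase correlation of the shade region vs frame 0
c=proj("scene",lamp(p,0)).mean(0).astype(int)
g=[cv2.cvtColor(i,cv2.COLOR_BGR2HSV) for i in ims]
for h in g:
    roi=h[c[1]-8:c[1]+22,c[0]-40:c[0]+55];m=(roi[...,0]<15)&(roi[...,1]>110)&(roi[...,2]<175)
    n,l,s,ce=cv2.connectedComponentsWithStats(cv2.morphologyEx(m.astype(np.uint8),cv2.MORPH_OPEN,np.ones((9,9))))
    k=1+np.argmax(s[1:,4]);print(s[k].tolist(),np.round(ce[k],1).tolist(),end=";")
print(c, (proj("scene",lamp(p,.1))-proj("scene",lamp(p,0))).mean(0))
E
```

```text
[ 0.46384015 -0.05604893  0.32640456] [-0.011, -0.012, -0.012, -0.007, 0.003, 0.016, 0.032, 0.057, 0.065, 0.065, 0.057, 0.032, 0.015, 0.003, -0.007, -0.011, -0.012, -0.013]
[0, 0, 58, 30, 1457] [30.1, 15.3];[0, 0, 58, 30, 1460] [30.1, 15.4];[0, 0, 59, 30, 1473] [30.6, 15.3];[0, 0, 60, 30, 1492] [31.4, 15.3];[7, 0, 55, 30, 1237] [38.1, 13.8];[7, 0, 57, 30, 1241] [39.9, 13.8];[26, 0, 40, 30, 1035] [45.9, 15.8];[28, 0, 40, 30, 1021] [47.6, 15.9];[28, 0, 40, 30, 1021] [48.1, 16.0];[28, 0, 40, 30, 1021] [48.0, 15.9];[28, 0, 40, 30, 1019] [47.5, 15.9];[26, 0, 40, 30, 1032] [45.8, 15.8];[7, 0, 57, 30, 1238] [39.8, 13.8];[7, 0, 55, 30, 1231] [38.2, 13.8];[0, 0, 60, 30, 1480] [31.6, 15.4];[0, 0, 59, 30, 1466] [30.9, 15.3];[0, 0, 58, 30, 1466] [30.2, 15.3];[0, 0, 58, 30, 1470] [30.2, 15.3];[265 238] [7.58979569 1.71244795]
```

```bash
cat >>plan.py <<'E'
def redge(im,p):   # angle from right edge of copper against yellow pasta
    g=np.linspace(-.2,.2,81);U=[proj("scene",lamp(p,a)) for a in g];k=[u[:,0].argmax() for u in U]
    v=int(round(U[40][k[40],1]));hue=cv2.GaussianBlur(im,(3,3),0).astype(float)
    # copper has low G/R (~.55), pasta ~.75
    rat=(hue[...,1]/(hue[...,2]+1))[v-3:v+4]
    us=[]
    for row in rat:
        c0=int(U[40][:,0].mean());s=row[c0:c0+60];i=np.argmax((s[:-1]>.66)&(s[1:]>.66))
        if i>0:us.append(c0+i-1+(.66-s[i-1])/(s[i]-s[i-1]))
    return np.interp(np.median(us),[u[:,0].max() for u in U],g),np.median(us)
E
python3 - <<'E'
from plan import *
d=np.load("ims.npz");p=d["p"];c=proj("scene",lamp(p,0)).mean(0).astype(int)
im=d["i"][0].astype(float);rr=(im[...,1]/(im[...,2]+1));print(np.round(rr[246,c[0]:c[0]+45],2).tolist())
r=np.array([(t,*redge(i,p)) for t,i in zip(d["t"],d["i"])]);print(np.round(r[:,1:],3).tolist())
q,e=fit(r);print(q,e,d["t"][-1])
# plumb lamp position check
for n in(20,26):print(plan(q[0],q[1],q[3],0,n,15,1e-2))
E
```

```text
[0.59, 0.57, 0.57, 0.58, 0.58, 0.59, 0.6, 0.6, 0.58, 0.58, 0.58, 0.6, 0.6, 0.6, 0.6, 0.6, 0.59, 0.6, 0.72, 0.84, 0.84, 0.85, 0.84, 0.84, 0.83, 0.83, 0.84, 0.84, 0.84, 0.83, 0.85, 0.84, 0.85, 0.84, 0.89, 1.01, 1.3, 1.33, 0.95, 0.89, 0.85, 0.74, 0.59, 0.59, 0.6]
[[-0.069, 282.351], [-0.071, 282.124], [-0.059, 283.194], [-0.044, 284.609], [-0.02, 286.749], [0.004, 288.921], [0.026, 290.932], [0.042, 292.342], [0.051, 293.169], [0.051, 293.167], [0.04, 292.126], [0.024, 290.718], [0.002, 288.746], [-0.02, 286.777], [-0.043, 284.636], [-0.059, 283.177], [-0.067, 282.532], [-0.066, 282.552]]
[-0.05535816  0.02481581 -0.00851546  3.9484979 ] 0.0005162349594291724 13.1167
(array([-2., -2., -1., -0.,  1.,  2.,  3.,  3.,  3.,  3.,  3.,  2.,  0.,
       -1., -2., -3., -3., -3., -2., -1.]), array([0.01642422, 0.01207635, 0.00917692]), np.float64(0.0))
(array([ 1.,  1.,  1.,  2.,  3.,  3.,  4.,  4.,  4.,  3.,  2.,  2.,  1.,
       -1., -2., -2., -3., -4., -4., -4., -3., -3., -2., -1., -1.,  0.]), array([0.00901245, 0.00363552, 0.00557489]), np.float64(1.0))
```

```bash
python3 - <<'E'
from plan import *
for n,l in((20,3e-3),(20,1e-3),(26,5e-3)):print(plan(-.05536,.02482,3.9485,2,n,15,l))
E
```

```text
(array([-3., -2., -1., -0.,  1.,  3.,  4.,  4.,  4.,  4.,  3.,  2.,  1.,
       -1., -2., -3., -3., -3., -3., -2.]), array([0.00694346, 0.0007581 , 0.00566396]), np.float64(3.0))
(array([-6., -4., -2.,  0.,  2.,  4.,  5.,  5.,  4.,  3.,  2.,  1., -0.,
       -1., -2., -2., -2., -2., -2., -1.]), array([0.0073035 , 0.00191033, 0.00414383]), np.float64(2.0))
(array([ 1.,  1.,  1.,  2.,  3.,  4.,  4.,  4.,  4.,  4.,  3.,  2.,  1.,
       -0., -2., -3., -3., -4., -4., -4., -3., -3., -2., -2., -1.,  0.]), array([0.00587553, 0.00110373, 0.00755281]), np.float64(3.0))
```

Request:
drive_tool:
  commands: [0,-3,0,0,0,0,20,0,-2,0,0,0,0,20,0,-1,0,0,0,0,20,0,0,0,0,0,0,20,0,1,0,0,0,0,20,0,3,0,0,0,0,20,0,4,0,0,0,0,20,0,4,0,0,0,0,20,0,4,0,0,0,0,20,0,4,0,0,0,0,20]

```text
time_s: 14.0
tool_pos: [0.4642, -0.0419, 0.3264]
eef_rot: [0.037, 3.141, -0.001]
contact_force: [5.1, -3.1, -3.9]
gripper_width: 0.295
finger_force: 40.0
```

Request:
drive_tool:
  commands: [0,3,0,0,0,0,20,0,2,0,0,0,0,20,0,1,0,0,0,0,20,0,-1,0,0,0,0,20,0,-2,0,0,0,0,20,0,-3,0,0,0,0,20,0,-3,0,0,0,0,20,0,-3,0,0,0,0,20,0,-3,0,0,0,0,20,0,-2,0,0,0,0,20]

```text
time_s: 14.83
tool_pos: [0.4639, -0.0526, 0.3264]
eef_rot: [0.036, 3.141, 0.001]
contact_force: [4.4, 2.4, -3.2]
gripper_width: 0.294
finger_force: 40.0
```

```bash
python3 - <<'E'
from plan import *
from plant import vision
r=[]
for i in range(18):
    t,p,im=shot();r.append((t,redge(im,p)[0]))
    vision.read_camera("scene") if i<17 else 0
r=np.array(r);print(t,p,np.round(r[:,1],3).tolist());q,e=fit(r);print(q,e)
E
```

```text
16.5333 [ 0.46392861 -0.05294338  0.32643889] [-0.003, -0.003, -0.006, -0.005, -0.009, -0.012, -0.012, -0.012, -0.013, -0.012, -0.009, -0.008, -0.006, -0.005, -0.003, -0.004, -0.004, -0.004]
[ 1.86209918e-03 -4.37249275e-03 -7.89376690e-03  4.20996368e+00] 0.00046047312942105057
```

Amplitude is now 0.005 rad and the lamp is centred to about 1 mm along the rail. I hold to complete the 4 s and then release.

Request:
drive_tool:
  commands: [0,0,0,0,0,0,20,0,0,0,0,0,0,20,0,0,0,0,0,0,20,0,0,0,0,0,0,20,0,0,0,0,0,0,20,0,0,0,0,0,0,20,0,0,0,0,0,0,20,0,0,0,0,0,0,20,0,0,0,0,0,0,20,0,0,0,0,0,0,20]

```text
time_s: 17.42
tool_pos: [0.4639, -0.053, 0.3264]
eef_rot: [0.037, 3.141, -0.0]
contact_force: [4.9, -1.3, -3.2]
gripper_width: 0.295
finger_force: 40.0
```

Request:
drive_tool:
  commands: [0,0,0,0,0,0,20,0,0,0,0,0,0,20,0,0,0,0,0,0,20,0,0,0,0,0,0,20,0,0,0,0,0,0,20,0,0,0,0,0,0,20,0,0,0,0,0,0,20,0,0,0,0,0,0,20,0,0,0,0,0,0,20,0,0,0,0,0,0,20]

```text
time_s: 18.25
tool_pos: [0.4639, -0.053, 0.3264]
eef_rot: [0.037, 3.141, -0.0]
contact_force: [5.1, -1.4, -3.3]
gripper_width: 0.295
finger_force: 40.0
```

Request:
drive_tool:
  commands: [0,0,0,0,0,0,20,0,0,0,0,0,0,20,0,0,0,0,0,0,20,0,0,0,0,0,0,20,0,0,0,0,0,0,20,0,0,0,0,0,0,20,0,0,0,0,0,0,20,0,0,0,0,0,0,20,0,0,0,0,0,0,20,0,0,0,0,0,0,20]

```text
time_s: 19.08
tool_pos: [0.4639, -0.0529, 0.3264]
eef_rot: [0.037, 3.141, -0.0]
contact_force: [5.4, -1.7, -3.2]
gripper_width: 0.297
finger_force: 40.0
```

Request:
drive_tool:
  commands: [0,0,0,0,0,0,32,0,0,0,0,0,0,40,0,0,0,0,0,0,60,0,0,0,0,0,0,80,0,0,0,0,0,0,94,0,0,0,0,0,0,94,0,0,0,0,0,0,94,0,0,0,0,0,0,94,0,0,0,0,0,0,94,0,0,0,0,0,0,94]

```text
time_s: 19.92
tool_pos: [0.4636, -0.0532, 0.3265]
eef_rot: [-0.037, -3.141, -0.0]
contact_force: [-0.1, -0.3, -0.5]
gripper_width: 0.946
finger_force: 0.0
```

Released. I lift clear, well away from the knob, and check.

Request:
drive_tool:
  commands: [0,0,-10,0,0,0,94,0,0,-20,0,0,0,94,0,0,-30,0,0,0,94,0,0,-30,0,0,0,94,0,0,-20,0,0,0,94,0,0,0,0,0,0,94,0,0,0,0,0,0,94]

```text
time_s: 20.5
tool_pos: [0.464, -0.0533, 0.4379]
eef_rot: [0.037, 3.139, -0.002]
contact_force: [-0.2, 0.1, -0.6]
gripper_width: 1.004
finger_force: 0.0
```

```bash
python3 - <<'E'
from plan import *
from plant import vision
r=[]
for i in range(9):
    t,p,im=shot();r.append(redge(im,np.array([.4639,-.053,.326]))[0]);vision.read_camera("scene");vision.read_camera("scene")
print(t,p,np.round(r,3).tolist())
a=vision.read_camera("top")["image"][...,::-1]
f=lambda i:cv2.resize(i,None,fx=2,fy=2,interpolation=cv2.INTER_CUBIC)
cv2.imwrite("pics/end.png",cv2.hconcat([f(im[100:330,180:380]),f(a[150:380,300:500])]))
E
```

```text
21.7 [ 0.46364619 -0.05313781  0.43647015] [-0.012, -0.008, -0.005, -0.003, -0.004, -0.004, -0.005, -0.008, -0.012]
```

View pics/end.png

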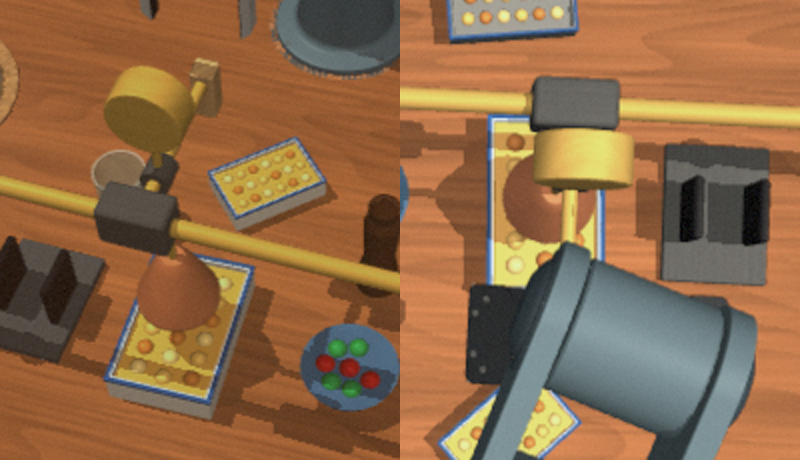

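The lamp hangs still, centred over the dish in the top crop (shade at about 548, dish 490–605), and the knob is free. Handing in.

```bash
python3 -c "
from plant import manip;print(manip.finish_job())"
```

```text
the job is handed in; nothing more can be done
None
```

The heat lamp is out of its dock and hanging almost still over the gratin (swing about 0.005 rad, centred to about 1 mm along the rail by my camera estimate); the knob is released and the job was handed in at about 22 s, with no verdict returned.

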